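# Show the passenger the route on the counter's route board

### The job

Show the passenger the way on the white route board: with your fingertips just above it or lightly touching (never more than 2 cm up), start at the square stop and follow the printed line through every stop in turn, pausing about half a second at each, taking at the fork the branch whose end stop carries the flat ring with a hole, not the branch with the solid disc. The program finishes while still pointing: hold the fingertips low over the middle of the ring. Only point or touch gently: the board, ring, disc, coins, stamp and everything else stay where they are, and nothing is picked up.

Things in the scene. Friction and masses are not known exactly. Their poses are not given: they have to be found in the camera images.
- board: Loose white route board, flat on the table, 220 (its x) by 340 (its y) by 8 mm, 0.9 kg; origin at the centre of its underside, z up. A flat printed dark line, 5 mm wide: a trunk from the square stop along +y through a second stop to the fork stop, then branch A (+x side) and its mirror image B (-x side), each with a bend stop and an end stop. Fingertips 8 to 12 mm over it clear ring, disc and coins.
- ring: Loose flat steel ring lying round the printed end stop of either branch A or branch B (it differs from start to start): the passenger's destination. Outer diameter 44 mm, hole 28 mm, 5 mm thick, 35 g, so its top is 13 mm above the table; origin at the centre of its underside.
- disc: Loose solid flat steel disc without a hole, diameter 44 mm, 5 mm thick, on the end stop of the other branch: not the destination. Origin at the centre of its underside.
- s0 (a point): Starting stop: the only square one, 28 mm; board frame (x, y) = (0, -125) mm, on the board's top face. Each stop counts when the point midway between the fingertips, pointing straight down, is within 15 mm of it sideways and 20 mm of the board in height. Shut fingers make the best pointer.
- s1 (a point): Second stop, round, 16 mm; board frame (x, y) = (0, -65) mm, on the board's top face.
- s2 (a point): Fork stop, round, 16 mm; board frame (x, y) = (0, -5) mm, on the board's top face.
- a1 (a point): Bend stop of branch A, round, 16 mm; board frame (x, y) = (50, 45) mm, on the board's top face.
- a2 (a point): End stop of branch A, round, 12 mm, under the ring or the disc; board frame (x, y) = (50, 115) mm, on the board's top face.
- b1 (a point): Bend stop of branch B, round, 16 mm; board frame (x, y) = (-50, 45) mm, on the board's top face.
- b2 (a point): End stop of branch B, round, 12 mm, under the ring or the disc; board frame (x, y) = (-50, 115) mm, on the board's top face.
- mid_s0_s1 (a point): Middle of the straight printed line between stops s0 and s1, on the board's top face.
- mid_s1_s2 (a point): Middle of the straight printed line between stops s1 and s2, on the board's top face.
- mid_s2_a1 (a point): Middle of the straight printed line between stops s2 and a1, on the board's top face.
- mid_a1_a2 (a point): Middle of the straight printed line between stops a1 and a2, on the board's top face.
- mid_s2_b1 (a point): Middle of the straight printed line between stops s2 and b1, on the board's top face.
- mid_b1_b2 (a point): Middle of the straight printed line between stops b1 and b2, on the board's top face.
- coins: Bystander: stack of three brass coins, 25 mm across, 6 mm high, lying on the board between the two branch ends; origin at its underside.
- stamp: Bystander: hand stamp standing on the board's corner by the start, 40 x 24 mm foot, 50 mm high; origin at the centre of its underside.
- stapler: Bystander: stapler, 140 mm long, 48 mm high, on the table left of the board; origin at the centre of its underside.
- mug: Bystander: white mug, 80 mm across, 95 mm high, right of the board; origin at the centre of its underside.
- terminal: Bystander: card terminal, 160 x 80 x 29 mm, right of the board; origin at the centre of its underside.
- inkpad: Bystander: ink pad, 70 x 110 x 18 mm, left of the board; origin at the centre of its underside.

How it is judged:
On the way, in this order (a step that is already met when the one before it is completed fails the run):
1. fingertips low over the square starting stop, pausing 0.2 s (horizontal distance between the grasp point and s0 below 0.015 m and z of the grasp point in the frame of board below 0.053 m), for 0.2 s.
2. passing low over the middle of the line between stops (horizontal distance between the grasp point and mid_s0_s1 below 0.015 m and z of the grasp point in the frame of board below 0.053 m), for 0.02 s.
3. fingertips low over the second stop, 0.2 s (horizontal distance between the grasp point and s1 below 0.015 m and z of the grasp point in the frame of board below 0.053 m), for 0.2 s.
4. passing low over the middle of the line between stops (horizontal distance between the grasp point and mid_s1_s2 below 0.015 m and z of the grasp point in the frame of board below 0.053 m), for 0.02 s.
5. fingertips low over the fork stop, 0.2 s (horizontal distance between the grasp point and s2 below 0.015 m and z of the grasp point in the frame of board below 0.053 m), for 0.2 s.
6. passing low over the middle of the line between stops (((horizontal distance between ring and a2 below 0.02 m and (horizontal distance between the grasp point and mid_s2_a1 below 0.015 m and z of the grasp point in the frame of board below 0.053 m)) or (horizontal distance between ring and b2 below 0.02 m and (horizontal distance between the grasp point and mid_s2_b1 below 0.015 m and z of the grasp point in the frame of board below 0.053 m)))), for 0.02 s.
7. fingertips low over the bend stop of the branch whose end carries the ring, 0.2 s (((horizontal distance between ring and a2 below 0.02 m and (horizontal distance between the grasp point and a1 below 0.015 m and z of the grasp point in the frame of board below 0.053 m)) or (horizontal distance between ring and b2 below 0.02 m and (horizontal distance between the grasp point and b1 below 0.015 m and z of the grasp point in the frame of board below 0.053 m)))), for 0.2 s.
8. passing low over the middle of the line between stops (((horizontal distance between ring and a2 below 0.02 m and (horizontal distance between the grasp point and mid_a1_a2 below 0.015 m and z of the grasp point in the frame of board below 0.053 m)) or (horizontal distance between ring and b2 below 0.02 m and (horizontal distance between the grasp point and mid_b1_b2 below 0.015 m and z of the grasp point in the frame of board below 0.053 m)))), for 0.02 s.
9. fingertips low over the ring at the end of that branch, 0.2 s (horizontal distance between the grasp point and ring below 0.015 m and z of the grasp point in the frame of board below 0.053 m), for 0.2 s.
At the end, for the whole second after the job is handed in: The fingertips are held over the ring's centre within 15 mm sideways and no higher than about 25 mm above the board; ring, disc and coins lie flat within 10 mm, the board within 12 mm, the stamp within 15 mm and the other things within 20 mm of where they began (all of step 9 and distance of each of ring, disc, coins from where it was at the start of the episode below 0.01 m and distance of board from where it was at the start of the episode below 0.012 m and distance of stamp from where it was at the start of the episode below 0.015 m and distance of each of stapler, mug, terminal, inkpad from where it was at the start of the episode below 0.02 m and angle between each of ring, disc, coins, board, stamp's own z axis and vertical below 0.1 rad and linear speed of ring below 0.02 m/s and (horizontal distance between ring and a2 below 0.02 m or horizontal distance between ring and b2 below 0.02 m)); the arm keeps its last pose, push and grip.
It fails at once if the ring, disc or coins are moved or lifted more than 10 mm (distance of any of ring, disc, coins from where it was at the start of the episode above 0.01 m).
It fails at once if the board is moved or lifted more than 12 mm, or the stamp more than 15 mm (distance of board from where it was at the start of the episode above 0.012 m or distance of stamp from where it was at the start of the episode above 0.015 m).
It fails at once if another thing on the counter is moved more than 20 mm (distance of any of stapler, mug, terminal, inkpad from where it was at the start of the episode above 0.02 m).
It fails at once if the arm presses the board or a thing on it with over 15 N (contact force between any of the arm, the fingers and board above 15 N or contact force between any of the arm, the fingers and ring above 15 N or contact force between any of the arm, the fingers and disc above 15 N or contact force between any of the arm, the fingers and coins above 15 N or contact force between any of the arm, the fingers and stamp above 15 N).
It fails at once if the fingertips run low over the stops of the other branch (the one without the ring) ((horizontal distance between ring and a2 below 0.02 m and ((horizontal distance between the grasp point and b1 below 0.015 m and z of the grasp point in the frame of board below 0.053 m) or (horizontal distance between the grasp point and b2 below 0.015 m and z of the grasp point in the frame of board below 0.053 m))) or (horizontal distance between ring and b2 below 0.02 m and ((horizontal distance between the grasp point and a1 below 0.015 m and z of the grasp point in the frame of board below 0.053 m) or (horizontal distance between the grasp point and a2 below 0.015 m and z of the grasp point in the frame of board below 0.053 m)))).
It also fails if it takes over 42 s, if anything falls off the work surface, if the arm or the gripper's body presses on something with over 40 N, if the wrist force passes 120 N, or if a joint passes its speed limit or range.

### The arm

A 7-joint arm with a two-finger parallel gripper is mounted at the origin on the work surface. World frame = base frame: x ahead of the robot, y to its left, z up, the work surface at z = 0. Lengths are in m, angles in rad, forces in N, time in s.
With the tool pointing down it reaches from about 0.4 to 0.85 m from the base axis. Payload 4.5 kg.
Tool frame: the origin (TCP) lies at the very end of the fingers, on their centre line; the grasp point (between the pads) lies 19 mm behind it (r.grip_point_offset is the distance from the TCP to the grasp point, in m); y points along the fingers, x is the direction in which the jaws open and shut, and the axes are right-handed (so a half turn about y gives the same grasp; the last joint's range is limited). The gripper opens to 88 mm and grips with 3 to 60 N. Pads are 18 mm wide; open, the fingers measure 123 mm over their backs; the gripper's body (75 mm by 187 mm) begins 45 mm behind the grasp point.
Start: joints at [1.329, 0.689, -0.195, 1.565, 0.157, 0.902, -0.215], TCP at [0.17, -0.601, 0.239] pointing down, gripper open.
Joint ranges: [-3.01, 3.01], [-0.46, 2.08], [-1.47, 1.51], [0.13, 2.56], [-1, 4.14], [0.04, 2.09], [-2.66, 2.66]. Speed limits (rad/s): [2.57, 2.57, 3.14, 3.14, 3.14, 3.14, 3.14].

### API

Orientations are given as a unit quaternion [x, y, z, w].
In Python, from plant import get_state, snapshot, camera_params, job, r gives the robot as it stands.
- The arm moves only by the tool carry_out, never from a script. Its arguments are lists of equal length, an entry for each row: "offset": the shift along the world's x, y, z in m, a list of three; "twist": the turn about the world's z in degrees. In form: {"offset": [[tx, ty, tz], ...], "twist": [twist, ...]}. A call has 1 to 8 rows; each row shifts and turns the commanded pose from where the row before left it; what a row does not reach is not made up. A row lasts 1/8 s, in which the tool goes at most 62.5 mm and 10.7 degrees, less where a joint would pass 70% of its speed; a pose out of reach is approached as far as the arm can. A call with a gripper value outside its range is refused whole. "grip" is the finger opening in m, from 0 to 0.0881, set as the call begins (left out, the last holds). The fingers move at their own pace and stop on an object; "newtons" is the grip in N (left out, the last holds). Time passes only in rows, so rows that do not move let the fingers close. It gives the time, the measured TCP pose, the force and the opening at its end, in the units of the state.
- get_state(): the state, without advancing time (a new reading comes with each control period).
- snapshot(name): name is "scene" or "side" or "wrist"; returns the picture (384x512x3 uint8, red, green, blue); there is no depth.
- camera_params(name): a dict with "camera_matrix" (3x3 intrinsics, pixels), "dist_coeffs" ([k1, k2, p1, p2, k3] as OpenCV has them; the pictures are not rectified), "eye" and "orientation" of the camera in the world. Camera axes: x right, y up, looking along -z (the intrinsics and any distortion apply to the point x, -y, -z); pixel columns grow to the right and rows downward; lengths in m; the calibration is good to about 2 mm. A picture is of the moment at which its call begins: read the wrist's pose just before it. camera_params takes no time and is no camera call; for the wrist camera it gives the pose at the moment of the call.
- job.finish_job(): hands the job in, once; it reports no verdict.
The state is a dict: "clock": time; "q": joint angles; "qd": joint speeds; "joint_torque": joint torques, N m; "tool_pos": TCP position; "eef_rot": TCP orientation; "contact_force": force on the tool from outside, world axes, zero at the start; "moment": the same for the moment, N m; "opening": opening from 0.0 (shut) to 1.0 (fully open).
Only numpy, scipy, OpenCV 4.12 (cv2) and the standard library are available. Lean on these libraries where they do the work, as an engineer would, in place of code of your own. Each camera call takes 0.05 s, during which the arm holds its last target. There are 200 camera calls.

## Working session

There is one attempt and no reset: what is moved stays moved. The work goes in short steps, Python scripts to look and compute and a tool call to move; the robot and the scene stay as the last step left them, time stands still between calls to the robot, and variables do not carry over. Pictures are saved under pics/ and viewed, about 8 in all and at most 12, crops included, and the job is handed in when it is done.

Besides the shell and the picture viewer there is one more tool, called after "Emit:" as name(argument=value, ...), one argument or row to a line, values as JSON. carry_out: Moves the arm, as the interface text tells. Its arguments: {"type":"object","properties":{"offset":{"type":"array"},"twist":{"type":"array"},"grip":{"type":"number"},"newtons":{"type":"number"}},"required":["offset","twist"]}

```bash
mkdir -p pics
cat > h.py <<'E'
import numpy as np, cv2
from scipy.spatial.transform import Rotation as R
from plant import get_state, snapshot, camera_params, job, r
def ray(uv,c,z):
    "pixels -> world points on plane z"
    K=np.array(c["camera_matrix"]);d=np.array(c["dist_coeffs"],float)
    p=cv2.undistortPoints(np.array(uv,float).reshape(-1,1,2),K,d)[:,0]
    v=R.from_quat(c["orientation"]).apply(np.c_[p[:,0],-p[:,1],-np.ones(len(p))])
    e=np.array(c["eye"]); return e+v*((z-e[2])/v[:,2])[:,None]
def save(n,f):
    c=camera_params(n); im=snapshot(n); cv2.imwrite(f,im[:,:,::-1]); return im,c
E
python3 - <<'E'
from h import *
print(get_state())
ims=[]
for n in("scene","side"):
    im,c=save(n,f"pics/{n}.png"); print(n,c)
E
```

```text
{'clock': 0.0, 'q': array([ 1.32882033,  0.68999397, -0.19453631,  1.56633893,  0.15731699,
        0.90251431, -0.21510131]), 'qd': array([ 0.00038661,  0.00060716,  0.00042239, -0.00145964, -0.0003187 ,
       -0.00014357,  0.00032081]), 'joint_torque': array([-1.00458747e-03, -5.27562439e+01, -1.26698121e+00, -1.53428024e+01,
       -5.26273577e-02,  6.56740231e-03,  1.36964923e-04]), 'tool_pos': array([ 0.1699688 , -0.60078231,  0.23790574]), 'eef_rot': array([-0.56364592,  0.42704897, -0.42594552,  0.56436059]), 'contact_force': array([ 0.56105377,  0.23474989, -0.23791074]), 'moment': array([-0.02486596, -0.034266  , -0.04797278]), 'opening': 0.9978601428630152}
scene {'camera_matrix': array([[470.05811903,   0.        , 250.43841343],
       [  0.        , 470.05811903, 194.95519103],
       [  0.        ,   0.        ,   1.        ]]), 'dist_coeffs': array([0.02367284, 0.        , 0.        , 0.        , 0.        ]), 'eye': array([1.42346944, 0.0980632 , 1.05272264]), 'orientation': array([0.23547668, 0.25881016, 0.69204343, 0.63138255])}
side {'camera_matrix': array([[461.84554881,   0.        , 254.72989693],
       [  0.        , 461.84554881, 188.2647984 ],
       [  0.        ,   0.        ,   1.        ]]), 'dist_coeffs': array([-0.16991498,  0.        ,  0.        ,  0.        ,  0.        ]), 'eye': array([0.12458758, 1.04558146, 0.82074856]), 'orientation': array([-0.08167195,  0.45848779,  0.86780254, -0.17331299])}
```

View pics/scene.png

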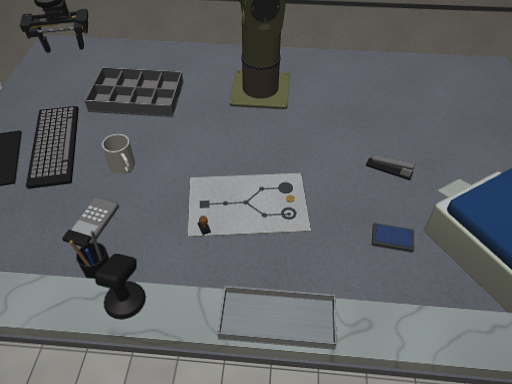

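View pics/side.png

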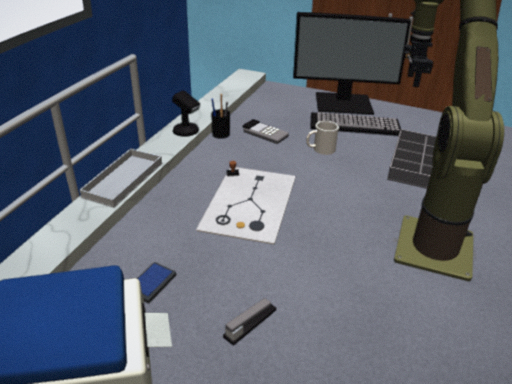

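Scene: the square stop is at (204,204), s1 (225,203), the fork (246,202), the ring (289,213) at the end of the lower branch, the disc (286,188) and the stamp by (204,225). The side view agrees, with the ring at (223,219) and the disc at (257,226). Next I measure these in world coordinates.

```bash
cat > m.py <<'E'
from h import *
B=np.array([[0,-125],[0,-65],[0,-5],[50,45],[-50,45]])/1000.
def fit(W,P):
    a=P-P.mean(0);b=W-W.mean(0)
    z=np.sum((b[:,0]+1j*b[:,1])*np.conj(a[:,0]+1j*a[:,1]));th=np.angle(z)
    M=np.array([[np.cos(th),-np.sin(th)],[np.sin(th),np.cos(th)]])
    t=W.mean(0)-M@P.mean(0); return th,M,t,np.linalg.norm(W-(P@M.T+t),axis=1)
def blobs(im,c,seed):
    g=cv2.cvtColor(im,cv2.COLOR_RGB2GRAY)
    n,l,s,ce=cv2.connectedComponentsWithStats((g>135).astype(np.uint8))
    k=l[seed[1],seed[0]]; cn=cv2.findContours((l==k).astype(np.uint8),cv2.RETR_EXTERNAL,cv2.CHAIN_APPROX_NONE)[0][0]
    box=cv2.approxPolyDP(cv2.convexHull(cn),8,True)[:,0]
    return g,box
E
python3 - <<'E'
from m import *
pts={"scene":([(204,204),(225.5,203.5),(246,202.5),(264.5,215),(262,189)],(289,213),(286,188),(230,220)),
     "side":([(259,178),(254.5,188.5),(249.5,199),(229,206),(263,211)],(223,219.5),(257,226),(275,215))}
for n,(s,ri,di,seed) in pts.items():
    im=cv2.imread(f"pics/{n}.png")[:,:,::-1].copy();c=camera_params(n)
    g,box=blobs(im,c,seed); print(n,g[seed[1],seed[0]],box.tolist()); 
    w=ray(box,c,.008)[:,:2]; print(w.round(3).tolist())
    # refine stops: darkness centroid
    ref=[]
    for u,v in s:
        x0,y0=int(round(u))-5,int(round(v))-5;p=255.-g[y0:y0+11,x0:x0+11];wt=np.clip(p-p.min()-60,0,None)**2
        yy,xx=np.mgrid[y0:y0+11,x0:x0+11]; ref.append(((xx*wt).sum()/wt.sum(),(yy*wt).sum()/wt.sum()))
    W=ray(ref,c,.008)[:,:2]
    th,M,t,e=fit(W,B); print(np.round(ref,1).tolist(),"th",np.degrees(th),"t",t,"err mm",e*1000)
    rw=ray([ri,di],c,.013)[:,:2]; print("ring,disc world",rw,"board",((rw-t)@M)*1000)
    print("stops",(np.r_[B,[[.05,.115]],[[-.05,.115]]]@M.T+t).round(4).tolist())
q=get_state();print(R.from_quat(q["eef_rot"]).as_matrix().round(3),r.grip_point_offset)
E
```

```text
scene 159 [[300, 173], [310, 230], [188, 235], [191, 177]]
[[0.418, 0.157], [0.633, 0.189], [0.681, -0.143], [0.465, -0.173]]
[[203.9, 203.7], [225.2, 203.0], [246.6, 201.9], [263.4, 214.5], [261.1, 188.8]] th 8.389581308065491 t [0.54803594 0.007273  ] err mm [0.85313682 1.00201779 2.9351427  1.85731195 1.67133711]
ring,disc world [[0.58222119 0.12930396]
 [0.48792489 0.11681066]] board [[ 51.62412684 115.73735763]
 [-43.485905   117.13587582]]
stops [[0.5663, -0.1164], [0.5575, -0.057], [0.5488, 0.0023], [0.5909, 0.0591], [0.492, 0.0445], [0.5807, 0.1283], [0.4818, 0.1137]]
side 220 [[295, 176], [273, 243], [195, 229], [236, 167]]
[[0.463, -0.173], [0.415, 0.163], [0.633, 0.193], [0.66, -0.147]]
[[259.0, 177.8], [254.6, 187.9], [250.3, 198.7], [229.1, 206.1], [262.0, 211.3]] th 8.341654090865424 t [0.54773506 0.00706139] err mm [0.23090147 0.6020969  1.68618269 1.24407455 1.09390124]
ring,disc world [[0.57707755 0.13005127]
 [0.47855467 0.11896003]] board [[ 46.87488338 117.43184134]
 [-52.21474872 120.75119847]]
stops [[0.5659, -0.1166], [0.5572, -0.0573], [0.5485, 0.0021], [0.5907, 0.0588], [0.4917, 0.0443], [0.5805, 0.1281], [0.4816, 0.1136]]
[[ 0.272 -0.001  0.962]
 [-0.962  0.002  0.272]
 [-0.002 -1.    -0.   ]] 0.0187
```

Both views agree within 1 mm: board at (0.548, 0.007), yaw 8.4°, ring on branch A. Board size, stop spacing and the ring's board position (about 49, 116) match the given values. Now I shut the fingers and go above s0.

Emit:
carry_out(
  offset=[
    [0.025,0.03,0],
    [0.025,0.03,0],
    [0.025,0.03,0],
    [0.025,0.03,0],
    [0.025,0.03,0],
    [0.025,0.03,0],
    [0.025,0.03,0],
    [0.025,0.03,0],
  ],
  twist=[0,0,0,0,0,0,0,0],
  grip=0,
)

```text
clock: 1.1
tool_pos: [0.3708, -0.3602, 0.2385]
eef_rot: [-0.564, 0.427, -0.426, 0.564]
contact_force: [-0.7, 0.0, -0.3]
opening: 0.116
```

Emit:
carry_out(
  offset=[
    [0.0245,0.0305,0],
    [0.0245,0.0305,0],
    [0.0245,0.0305,0],
    [0.0245,0.0305,0],
    [0.0245,0.0305,0],
    [0.0245,0.0305,0],
    [0.0245,0.0305,-0.02],
    [0.0245,0.0305,-0.03],
  ],
  twist=[0,0,0,0,0,0,0,0],
)

```text
clock: 2.1
tool_pos: [0.5675, -0.1165, 0.1886]
eef_rot: [-0.564, 0.426, -0.427, 0.564]
contact_force: [1.0, -0.6, 0.2]
opening: 0.001
```

Run:
```python
from h import *
im,c=save("wrist","pics/w1.png"); print(c["eye"],get_state()["tool_pos"],get_state()["opening"])
```

```text
[ 0.64095445 -0.09558496  0.33452914] [ 0.56881418 -0.1092416   0.18452217] 0.004887667234401292
```

View pics/w1.png

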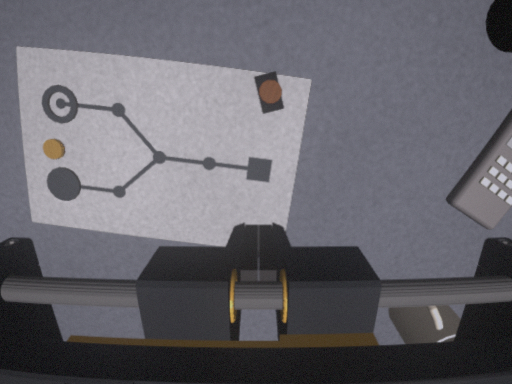

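The wrist view shows the square at (259,169), s1 (209,163), the fork (159,157), a1 (118,110), the ring (60,104) and the disc (63,184). The mug at (430,325) is well away from the board. I check these against the fit.

Run:
```python
from m import *
im,c=save("wrist","pics/w2.png"); s=get_state(); print(s["tool_pos"],s["qd"].round(3))
g=cv2.cvtColor(im,cv2.COLOR_RGB2GRAY)
ref=[]
for u,v in [(259,169),(209,163),(159,157),(118,110),(119,191),(60,104),(63,184)]:
    h=20; x0,y0=u-h,v-h; m=(g[y0:y0+2*h+1,x0:x0+2*h+1]<95).astype(np.uint8)
    if len(ref)<5: m=cv2.morphologyEx(m,cv2.MORPH_OPEN,np.ones((7,7)))
    else: m=cv2.morphologyEx(m,cv2.MORPH_OPEN,np.ones((5,5)))
    k=cv2.moments(m,True); ref.append((x0+k["m10"]/k["m00"],y0+k["m01"]/k["m00"]))
print(np.round(ref,1).tolist())
W=ray(ref[:5],c,.008)[:,:2];th,M,t,e=fit(W,B);print(np.degrees(th),t,e*1000)
print((np.r_[B,[[.05,.115]]]@M.T+t).round(4).tolist(), ray(ref[5:],c,.013))
```

```text
[ 0.56698425 -0.1113103   0.18566767] [ 0.057 -0.053  0.054  0.014  0.017  0.046  0.036]
[[265.2, 172.5], [215.0, 166.0], [164.3, 159.1], [124.1, 111.5], [124.5, 192.9], [64.3, 104.1], [68.1, 184.9]]
8.492150693764115 [0.54758256 0.00568173] [0.16671035 0.26934658 0.71846307 0.59063581 1.05836879]
[[0.566, -0.1179], [0.5572, -0.0586], [0.5483, 0.0007], [0.5904, 0.0576], [0.4915, 0.0428], [0.5801, 0.1268]] [[0.58057896 0.12525247 0.013     ]
 [0.4844068  0.11148557 0.013     ]]
```

Emit:
carry_out(
  offset=[
    [0,0,0],
    [0,0,-0.03],
    [0,0,-0.035],
    [0,0,-0.035],
    [0,0,-0.03],
    [0,0,-0.015],
    [0,0,-0.008],
    [0,0,0],
  ],
  twist=[0,0,0,0,0,0,0,0],
)

```text
clock: 3.2
tool_pos: [0.5664, -0.1179, 0.0362]
eef_rot: [-0.564, 0.426, -0.427, 0.564]
contact_force: [0.1, -0.5, -0.2]
opening: 0.004
```

Emit:
carry_out(
  offset=[
    [0,0,-0.008],
    [0,0,-0.007],
    [0,0,0],
    [0,0,0],
    [0,0,0],
    [0,0,0],
  ],
  twist=[0,0,0,0,0,0],
)

```text
clock: 3.95
tool_pos: [0.5663, -0.1174, 0.0209]
eef_rot: [-0.564, 0.426, -0.427, 0.564]
contact_force: [0.8, 0.1, -0.7]
opening: 0.008
```

Emit:
carry_out(
  offset=[
    [-0.002,0.014,0],
    [-0.003,0.016,0],
    [-0.002,0.016,0],
    [-0.002,0.013,0],
    [0,0,0],
    [0,0,0],
    [0,0,0],
    [0,0,0],
  ],
  twist=[0,0,0,0,0,0,0,0],
)

```text
clock: 4.95
tool_pos: [0.5573, -0.0591, 0.0207]
eef_rot: [0.564, -0.427, 0.427, -0.564]
contact_force: [-0.3, 0.2, 0.4]
opening: 0.008
```

Emit:
carry_out(
  offset=[
    [0,0,0],
    [-0.002,0.015,0],
    [-0.003,0.016,0],
    [-0.002,0.016,0],
    [-0.002,0.013,0],
    [0,0,0],
    [0,0,0],
    [0,0,0],
  ],
  twist=[0,0,0,0,0,0,0,0],
)

```text
clock: 5.95
tool_pos: [0.5483, 0.0006, 0.0208]
eef_rot: [0.564, -0.427, 0.427, -0.564]
contact_force: [-0.2, -0.6, 0.0]
opening: 0.004
```

Emit:
carry_out(
  offset=[
    [0,0,0],
    [0,0,0],
    [0.01,0.014,0],
    [0.011,0.014,0],
    [0.011,0.015,0],
    [0.01,0.014,0],
    [0,0,0],
    [0,0,0],
  ],
  twist=[0,0,0,0,0,0,0,0],
)

```text
clock: 6.95
tool_pos: [0.5897, 0.0579, 0.0206]
eef_rot: [0.564, -0.427, 0.427, -0.563]
contact_force: [-0.0, -0.0, 0.5]
opening: 0.006
```

Emit:
carry_out(
  offset=[
    [0,0,0],
    [0,0,0],
    [0,0,0],
    [0,0,0],
  ],
  twist=[0,0,0,0],
)

```text
clock: 7.45
tool_pos: [0.5902, 0.0585, 0.0208]
eef_rot: [0.564, -0.427, 0.427, -0.564]
contact_force: [0.1, -1.0, 0.5]
opening: 0.002
```

Emit:
carry_out(
  offset=[
    [-0.002,0.013,0],
    [-0.002,0.015,0],
    [-0.002,0.015,0],
    [-0.002,0.015,0],
    [-0.002,0.011,0],
    [0,0,0],
    [0,0,0],
    [0,0,0],
  ],
  twist=[0,0,0,0,0,0,0,0],
)

```text
clock: 8.45
tool_pos: [0.5804, 0.1265, 0.0208]
eef_rot: [0.564, -0.427, 0.427, -0.563]
contact_force: [1.0, 0.4, 0.2]
opening: 0.004
```

Emit:
carry_out(
  offset=[
    [0,0,0],
    [0,0,0],
    [0,0,0],
    [0,0,0],
  ],
  twist=[0,0,0,0],
)

```text
clock: 8.95
tool_pos: [0.5802, 0.1276, 0.0207]
eef_rot: [0.564, -0.427, 0.427, -0.564]
contact_force: [-0.2, -0.9, -0.4]
opening: 0.01
```

Run:
```python
from h import *
a,_=save("scene","pics/s2.png"); b,_=save("side","pics/d2.png"); print(get_state()["tool_pos"],get_state()["contact_force"])
o=np.hstack([cv2.resize(a[150:260,170:330],None,fx=2.4,fy=2.4),cv2.resize(b[150:260,170:330],None,fx=2.4,fy=2.4)])
cv2.imwrite("pics/end.png",o[:,:,::-1])
```

```text
[0.58023023 0.12761063 0.02074238] [ 0.03486481  0.11035765 -0.32179836]
```

View pics/end.png

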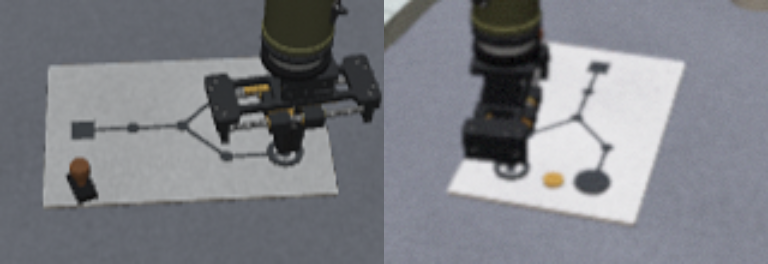

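Both views show the fingertips over the ring (left half at (285,152), right half at (511,168)). The board, disc, coins and stamp show no visible shift.

```bash
python3 -c "
from plant import job; print(job.finish_job())"
```

```text
the job is handed in; nothing more can be done
None
```

I traced the route with shut fingertips about 13 mm above the board: s0, s1, the fork s2, bend a1, then the ring at the end of branch A. I paused about half a second at each stop. The job was handed in at about 9 s of the 42 s allowed, still pointing at the ring; no verdict was reported.

- **Position:** The last reading puts the TCP at (0.580, 0.128, 0.021), within about 3 mm of the ring's centre as measured in all views.
- **Contact:** The force readings never rose above about 1 N, which looks like sensor noise. The final pictures show nothing visibly moved; I checked that by eye, not by measuring.
- **Disagreements:** The three cameras' board fits differed by at most 1.6 mm. The disc's measured position varied by up to about 9 mm between views, but it was not needed for the route. While stopping above s0, at 18 cm height, the arm overshot by about 7 mm and then settled.

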